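Hold a model house in the corner of a gluing jig

ROBOT

A 7-joint arm with a two-finger parallel gripper is mounted at the origin on the work surface. World frame = base frame: x ahead of the robot, y to its left, z up, the work surface at z = 0. Lengths are in m, angles in rad, forces in N, time in s.
With the tool pointing down it reaches from about 0.4 to 0.85 m from the base axis. Payload 10.4 kg.
Tool frame: the origin (TCP) lies on the centre line of the jaws, within the pads' length; the fingertips stand 11 mm ahead of it and the grasp point (between the pads) lies 8 mm behind it (tip_reach is the distance from the TCP to the fingertips, in m); z points along the fingers, y is the line along which they close (so a half turn about z gives the same grasp; the last joint's range is limited). The gripper opens to 85 mm and grips with 20 to 120 N. Pads are 22 mm wide; open, the fingers measure 114 mm over their backs; the gripper's body (76 mm by 85 mm) begins 54 mm behind the grasp point. The pads swing forward as they close: fully open they stand 13 mm farther back than shut.
Start: joints at [-1.185, 0.332, -0.065, 1.46, 0.022, 1.35, -0.088], TCP at [0.248, 0.574, 0.242] pointing down, gripper open.
Joint ranges: [-2.6, 2.6], [-0.5, 2.12], [-1.47, 1.34], [0.16, 2.42], [-1.27, 4.41], [0.06, 2.06], [-2.6, 2.6]. Speed limits (rad/s): [2.22, 2.22, 2.79, 2.79, 3.14, 3.14, 3.14].

INTERFACE

Orientations are given as a unit quaternion [x, y, z, w].
In Python, from workcell import get_obs, camera, hand_in, tip_reach gives the robot as it stands. The module is installed in compiled form; this text tells all that it offers.
- The arm moves only by the tool move_arm, never from a script. Its argument "plan" is a list of rows, each an object with "delta_pos": the shift along the tool's x, y, z in shares of 1 m (1.0 is 1 m), a list of three; "turn": the turn, a rotation vector about the tool's x, y, z in parts of the range, where 1.0 means pi/2 rad, a list of three; "fingers": the closure, from 0 (fully open) to 1 (shut). A call has 1 to 12 rows; each row is the pose to reach, as a shift and turn from the pose commanded when the call began, along the tool's axes at that moment; what a row does not reach only later rows make up. A row lasts 1/8 s, in which the tool goes at most 62.5 mm and 10.7 degrees, less where a joint would pass 70% of its speed; a pose out of reach is approached as far as the arm can. A shift or turn number past 1, either way, is cut back to 1. A call with a gripper value outside its range is refused whole. The fingers move at their own pace and stop on an object; "force" is the grip in N (left out, the last holds). Time passes only in rows, so rows that repeat a pose let the fingers close. It gives the time, the measured TCP pose, the force, the opening and the grip force at its end, in the units of the state.
- get_obs(): the state, without advancing time (a new reading comes with each control period).
- camera(name): name is "scene" or "top"; returns a dict with "color" (384x512x3 uint8, red, green, blue), "range_z" (384x512 float32, m along the optical axis (not along the pixel's ray), 0 where there is no reading), "fx", "fy", "cx", "cy" (pixels), "R" (3x3) and "t" (3): a world point X has camera coordinates R X + t. Camera axes: x right, y down, z forward; pixel columns grow to the right and rows downward; lengths in m; the calibration is good to about 2 mm. A picture is of the moment at which its call begins.
- hand_in(): hands the job in; it is judged then, once.
The state is a dict: "clock": time; "joint_pos": joint angles; "joint_velocities": joint speeds; "tau": joint torques, N m; "position": TCP position; "ee_rot": TCP orientation; "ft_force": force on the tool from outside, world axes, zero at the start; "torque": the same for the moment, N m; "grip_width": opening from 0.0 (shut) to 1.0 (fully open); "grasp_force": force on a finger pad.
Only numpy, scipy, OpenCV 4.12 (cv2) and the standard library are available. Lean on these libraries where they do the work, as an engineer would, in place of code of your own. Each camera call takes 0.05 s, during which the arm holds its last target. There are 200 camera calls.

TASK

Glue the grey model house onto the corner of the cork base board in the plywood jig: first turn the wooden turnbutton all the way over the board so that the board is secured. Then stand the house upright on the board with one long wall flat against the far fence (the one farthest from the robot) and one gable end flat against the side fence (the one across from the turnbutton), either way round, press it firmly against both fences at once, and finish while still gripping it and pressing it there. Do not shift the paint bottle, the jar or the cup.

Things in the scene. Friction and masses are not known exactly. Their poses are not given: they have to be found in the camera images.
- jig: Plywood gluing jig, fixed; base plate 10 mm thick, x -100..100, y -115..85. Origin on the table under the centre of the board's recess; x towards the far fence, y towards the side fence. Recess 152 (x) x 132 (y) mm: far fence's inner face at x = +76, side fence's at y = +66, and on the other two sides lips 4 mm high, lower than the board's top
- fence_far: Far aluminium fence (farthest from the robot) fixed on the jig, 160 long, 14 thick, 18 mm tall; its top is 28 mm above the table and only 10 mm above the board's top. Origin on its inner face (the face to press against) at its foot, 10 mm above the table, at jig (76, 9). Inner face looks to the jig's -x; runs along the jig's y. Axes as the jig
- fence_side: Side aluminium fence (across from the turnbutton) fixed on the jig, 152 long, 14 thick, 18 mm tall, same height as the far one. Origin on its inner face at its foot, 10 mm above the table, at jig (0, 66). Inner face looks to the jig's -y; runs along the jig's x. Axes as the jig
- corner (a point): Point on the jig where the inner faces of the two fences meet, at the height of the board's top (18 mm above the table), at jig (76, 66). Axes as the jig. A house 70 x 44 mm that touches both fences with its long wall along the far fence has its centre at jig (54, 31)
- board: Cork base board, loose, 149 x 129 x 8 mm, lying in the jig's recess with about 1.5 mm play each way; top 18 mm above the table. Origin at the centre of its underside, x and y along the jig's
- turnbutton (a joint): Turnbutton angle about the vertical, rad, counter-clockwise positive. 0: arm along jig +x, beside the board; 1.571 (stop): arm along jig +y, its end over the board. Stays where left; about 1 N at its end turns it. Wooden arm 14 wide, 12 tall, reaching 50 mm from the pivot (6 mm behind); underside 19.5, top 31.5 mm above the table. Push its side with closed fingers, or pinch it
- button_pivot (a point): Pivot axis of the turnbutton at mid height of its arm, 25.5 mm above the table, on the jig at (-20, -92). Axes as the jig
- button_tip (a point): Free end of the turnbutton's arm, 50 mm from the pivot, mid height. x along the arm, outwards
- house: Grey model house, about 160 g, loose on the mat. Origin: centre of its underside; x along its 70 mm length, y across its 44 mm width. Upright walls 42 mm high (windows and a door in the long ones), 45 degree gable roof, ridge along x at 64 mm, chimney to 71 mm at x = +22. Pinch it across the 44 mm between the long walls, fingertips over 12 mm above its underside to clear the fences
- bottle: Small white paint bottle with black cap, 30 diameter, 75 mm tall; leave alone. Origin at the centre of its underside
- jar: Small glass paint jar with white lid, 44 diameter, 50 mm tall; leave alone. Origin at the centre of its underside
- cup: Empty white plastic cup, rim 72 diameter, 85 mm tall; leave alone. Origin at the centre of its underside
Not all that is in view belongs to the job. Several things have the shape of the house; the one meant has the colours described above.

How it is judged:
On the way:
1. the turnbutton is turned over the board, while the house is still away from the corner (value of joint turnbutton above 1.35 rad and horizontal distance between house and corner above 0.085 m), for 0.2 s.
At the end, for the whole second after the job is handed in: Turnbutton at 1.35 rad or more; the robot still grips the house (over 2 N) and presses it on both fences (over 2 N each), its long axis along the far fence within 0.05 rad, upright within 0.06 rad, underside and walls within 3 mm of board and fences; board flat, lifted under 3 mm; at rest (value of joint turnbutton above 1.35 rad and contact force between house and fence_far above 2 N and contact force between house and fence_side above 2 N and contact force between the fingers and house above 2 N and angle between the x axis of house and the y axis of jig, either way round below 0.05 rad and angle between house's own z axis and vertical below 0.06 rad and z of house in the frame of corner between -0.003 and 0.003 m and x of house in the frame of corner above -0.025 m and y of house in the frame of corner above -0.038 m and z of board in the frame of jig below 0.013 m and angle between board's own z axis and vertical below 0.04 rad and linear speed of house below 0.01 m/s); the arm keeps its last pose, push and grip.
It fails at once if the bottle is moved more than 25 mm or tipped (distance of bottle from where it was at the start of the episode above 0.025 m or angle between bottle's own z axis and vertical above 0.5 rad).
It fails at once if the jar is moved more than 25 mm or tipped (distance of jar from where it was at the start of the episode above 0.025 m or angle between jar's own z axis and vertical above 0.5 rad).
It fails at once if the cup is moved more than 25 mm or tipped (distance of cup from where it was at the start of the episode above 0.025 m or angle between cup's own z axis and vertical above 0.5 rad).
It also fails if it takes over 67 s, if anything falls off the work surface, if the arm or the gripper's body presses on something with over 40 N, if the wrist force passes 120 N, or if a joint passes its speed limit or range.

## Working session

There is one attempt and no reset: what is moved stays moved. The work goes in short steps, Python scripts to look and compute and a tool call to move; the robot and the scene stay as the last step left them, time stands still between calls to the robot, and variables do not carry over. Pictures are saved under pics/ and viewed, at most 10 in all, crops included, and the job is handed in when it is done.

Besides the shell and the picture viewer there is one more tool, called after "Call:" as name(argument=value, ...), one argument or row to a line, values as JSON. move_arm: Moves the arm, as the interface text tells. Its arguments: {"type":"object","properties":{"plan":{"type":"array","items":{"type":"object","properties":{"delta_pos":{"type":"array","items":{"type":"number"}},"turn":{"type":"array","items":{"type":"number"}},"fingers":{"type":"number"}}}},"force":{"type":"number"}},"required":["plan"]}

```bash
mkdir -p pics
cat > h.py <<'E'
import numpy as np,cv2
from workcell import get_obs,camera,hand_in,tip_reach
def snap(n,f):
    c=camera(n); np.savez(f'{f}.npz',**c); cv2.imwrite(f'pics/{f}.png',cv2.resize(c['color'][:,:,::-1],(800,600),interpolation=cv2.INTER_CUBIC)); return c
def pt(c,u,v,z=None):
    "world point of native pixel; at height z if given else from range"
    ray=np.array([(u-c['cx'])/c['fx'],(v-c['cy'])/c['fy'],1.]); R=c['R'];o=-R.T@c['t'];d=R.T@ray
    if z is None: return o+d*c['range_z'][int(round(v)),int(round(u))]
    return o+d*(z-o[2])/d[2]
E
python3 - <<'E'
from h import *
snap('top','top0');snap('scene','scene0')
o=get_obs();print(o,tip_reach)
E
```

```text
{'clock': 0.1, 'joint_pos': array([-1.18458593,  0.33279301, -0.06471876,  1.46085963,  0.02154654,
        1.34991152, -0.08851854]), 'joint_velocities': array([-2.18782338e-03,  4.74861970e-05, -5.73110177e-04, -2.39976326e-03,
        9.00011204e-04,  8.75322400e-04, -5.21322633e-04]), 'tau': array([ 2.72771031e-03, -6.26747203e+01,  5.02203649e-02, -3.92423308e+01,
        1.64822041e-02,  7.14283306e-03,  3.01908540e-05]), 'position': array([0.24829461, 0.57320487, 0.24160421]), 'ee_rot': array([ 2.02981447e-01,  9.79182375e-01, -6.26487385e-04, -1.29539930e-04]), 'ft_force': array([0.305181  , 0.28988383, 0.27206651]), 'torque': array([-0.02249339,  0.00626365, -0.01231269]), 'grasp_force': 0.0, 'grip_width': 1.0028249612846973} 0.011
```

View pics/top0.png

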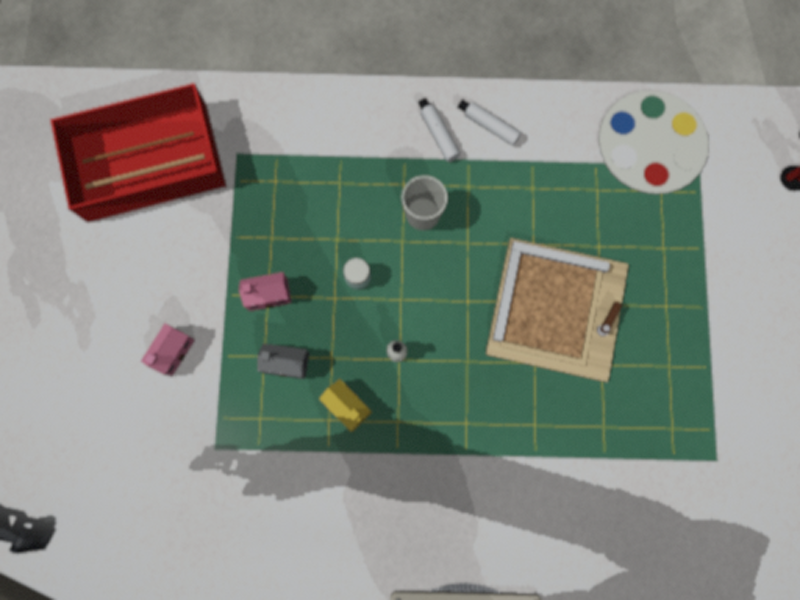

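View pics/scene0.png

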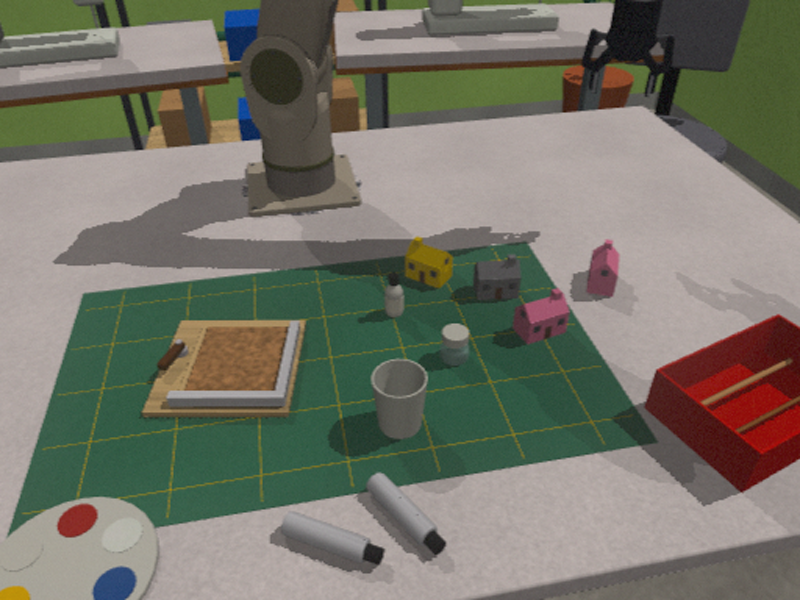

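The houses in the top view (800x600) are pink at (265,290), pink at (167,350), yellow at (345,404) and grey at (283,361). Only the one at (283,361) is grey, so it is the one meant. The bottle is at (397,350), the jar at (357,272), the cup at (425,203) and the jig at (558,310), with its turnbutton at (610,318). I'll confirm with enlarged crops.

Run:
```python
from h import *
c=dict(np.load('top0.npz'))
im=c['color'][:,:,::-1]
a=cv2.resize(im[205:265,140:220],(800,600),interpolation=cv2.INTER_CUBIC)   # x10
b=cv2.resize(im[145:250,305:410],(600,600),interpolation=cv2.INTER_CUBIC) # x5.714
cv2.imwrite('pics/house.png',a);cv2.imwrite('pics/jig.png',b)
print(c['fx'],c['cx'],c['cy'],-c['R'].T@c['t'],c['R'])
```

```text
455.6758153095482 260.3496031464281 193.0135647464474 [0.33846728 0.105837   1.15541675] [[ 0.02351902 -0.99967373  0.00996414]
 [-0.98064175 -0.025007   -0.19420715]
 [ 0.19439296 -0.00520369 -0.98090993]]
```

View pics/house.png

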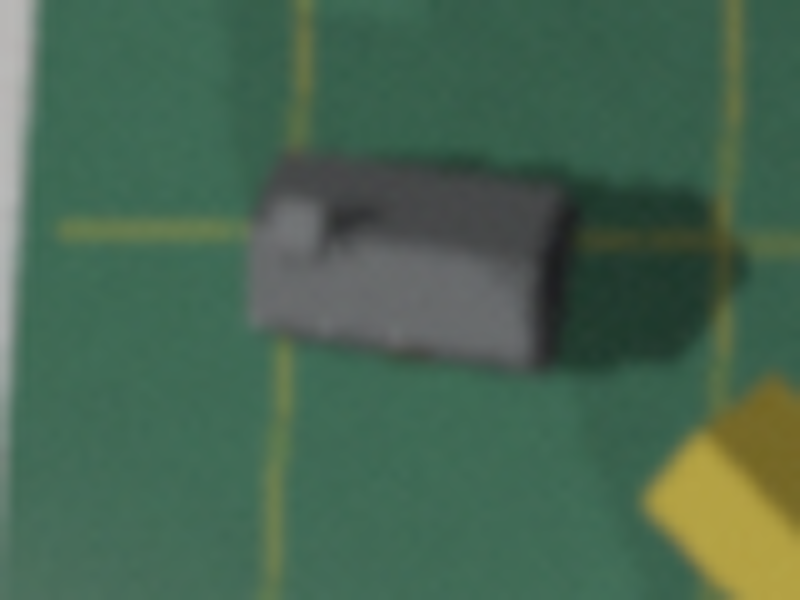

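View pics/jig.png

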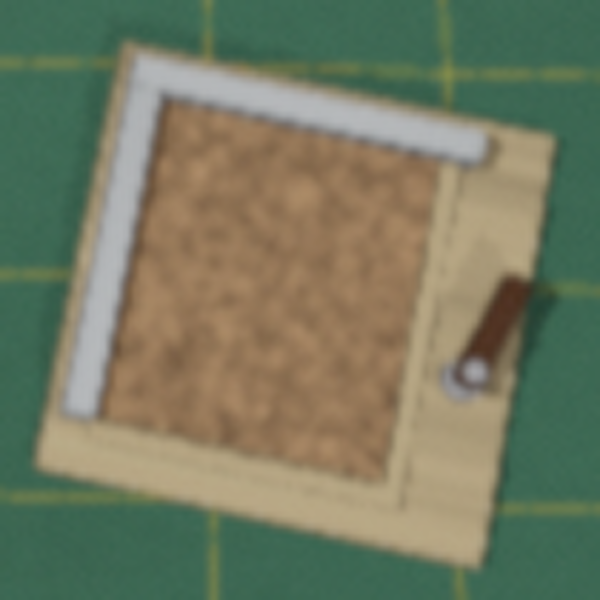

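The enlarged crop confirms the grey house standing upright, chimney at its left end (crop 300,225) and eave corners at (285,155), (565,185), (540,368) and (250,328). In the jig crop the plate corners are (128,42), (555,135), (482,568) and (36,467). The button's pivot is at (472,372) and its tip at (520,280).

```bash
cat >> h.py <<'E'
def rigid(P,Q):
    "2D fit Q=R P+t -> ang,t,resid"
    P=np.array(P,float);Q=np.array(Q)[:,:2];p=P.mean(0);q=Q.mean(0);a=P-p;b=Q-q
    th=np.arctan2((a[:,0]*b[:,1]-a[:,1]*b[:,0]).sum(),(a*b).sum());R=rot(th)
    return th,q-R@p,np.linalg.norm(Q-(P@R.T+q-R@p),axis=1)
def rot(t): return np.array([[np.cos(t),-np.sin(t)],[np.sin(t),np.cos(t)]])
E
python3 - <<'E'
from h import *
np.set_printoptions(precision=4,suppress=True)
c=dict(np.load('top0.npz'))
J=lambda u,v,z:pt(c,305+(u+.5)/5.7143-.5,145+(v+.5)/5.7143-.5,z)
H=lambda u,v,z:pt(c,140+(u+.5)/10-.5,205+(v+.5)/10-.5,z)
th,t,r=rigid([(.1,.085),(.1,-.115),(-.1,-.115),(-.1,.085)],[J(*p,.010) for p in [(128,42),(555,135),(482,568),(36,467)]])
print('jig',th,t,r)
inv=lambda X:rot(th).T@(X[:2]-t)
print('corner check',inv(J(165,98,.028)),'pivot',inv(J(472,372,.034)),'tip',inv(J(520,280,.0315)))
print('corner world',rot(th)@[.076,.066]+t,'housegoal',rot(th)@[.054,.031]+t,'pivotW',rot(th)@[-.02,-.092]+t)
# house: +x end = chimney (left=+y world)
q=[H(*p,.042) for p in [(285,155),(565,185),(540,368),(250,328)]]
for s in (1,):
  th2,t2,r2=rigid([(.035,-.022),(-.035,-.022),(-.035,.022),(.035,.022)],q);print('house',th2,t2,r2,np.linalg.norm(q[0]-q[1]),np.linalg.norm(q[1]-q[2]))
# depth check
v,u=np.mgrid[205:265,140:220];m=c['range_z'][205:265,140:220]
X=np.array([pt(c,a,b) for a,b in zip(u.ravel(),v.ravel())]);col=c['color'][205:265,140:220].reshape(-1,3).astype(int)
k=(X[:,2]>.045)&(np.ptp(col,axis=1)<40);P=X[k];print('depth',k.sum(),P[:,:2].mean(0),P[:,2].max());
U,S,V=np.linalg.svd(P[:,:2]-P[:,:2].mean(0));print(V[0],np.ptp((P[:,:2]@V.T),axis=0),((P[:,:2]@V.T).max(0)+(P[:,:2]@V.T).min(0))/2@V)
for n,a in dict(bottle=(397,347,.075),jar=(357,268,.05),cup=(425,195,.085),yellow=(345,404,.05),pink=(265,290,.05)).items(): print(n,pt(c,a[0]*.64,a[1]*.64,a[2]))
E
```

```text
jig -0.20089992146489413 [ 0.5644 -0.1339] [0.0012 0.0012 0.0004 0.0008]
corner check [0.0725 0.0642] pivot [-0.0206 -0.0899] tip [ 0.0253 -0.1042]
corner world [ 0.6521 -0.0844] housegoal [ 0.6235 -0.1143] pivotW [ 0.5265 -0.22  ]
house 1.4698684181910853 [0.4609 0.2929] [0.0008 0.0007 0.0007 0.001 ] 0.06929585529295369 0.045130543010894274
depth 448 [0.4584 0.2907] 1.1554167492696816
[0.404  0.9148] [0.2593 0.0631] [0.4197 0.2117]
bottle [0.4815 0.1134 0.075 ]
jar [0.6102 0.1807 0.05  ]
cup [0.7229 0.0754 0.085 ]
yellow [0.3946 0.1912 0.05  ]
pink [0.5705 0.3251 0.05  ]
```

Units first: turns go in shares of pi/2 rad. So 1.363 rad / 1.5708 = 0.8677.

Call:
move_arm(
  plan=[
    {"delta_pos":[-0.38,-0.242,0],"turn":[0,0,0.8677],"fingers":1},
    {"delta_pos":[-0.38,-0.242,0],"turn":[0,0,0.8677],"fingers":1},
    {"delta_pos":[-0.38,-0.242,0],"turn":[0,0,0.8677],"fingers":1},
    {"delta_pos":[-0.38,-0.242,0],"turn":[0,0,0.8677],"fingers":1},
    {"delta_pos":[-0.38,-0.242,0],"turn":[0,0,0.8677],"fingers":1},
    {"delta_pos":[-0.38,-0.242,0],"turn":[0,0,0.8677],"fingers":1},
    {"delta_pos":[-0.38,-0.242,0],"turn":[0,0,0.8677],"fingers":1},
    {"delta_pos":[-0.38,-0.242,0],"turn":[0,0,0.8677],"fingers":1},
    {"delta_pos":[-0.38,-0.242,0],"turn":[0,0,0.8677],"fingers":1},
    {"delta_pos":[-0.38,-0.242,0],"turn":[0,0,0.8677],"fingers":1},
  ],
)

```text
clock: 1.35
position: [0.5, 0.2022, 0.2421]
ee_rot: [0.773, 0.634, -0.0, -0.0]
ft_force: [0.5, 0.2, 0.7]
grip_width: 0.002
grasp_force: 0.0
```

```bash
cat >> h.py <<'E'
from scipy.spatial.transform import Rotation as Ro
TH=-0.2009;T=np.array([0.5644,-0.1339])
def jw(x,y,z): return np.r_[rot(TH)@[x,y]+T,z]
def delta(target):
    o=get_obs();return np.round(Ro.from_quat(o['ee_rot']).as_matrix().T@(np.array(target)-o['position']),4)
E
python3 - <<'E'
from h import *
print(delta(jw(.007,-.132,.08)))
D0=np.array([-.132,.007])
for a in np.linspace(-.3,1.65,10):
    s=14.5*abs(np.sin(a))+11*abs(np.cos(a)); p=np.array([-20,-92])+36*np.array([np.cos(a),np.sin(a)])+(7+s)*np.array([np.sin(a),-np.cos(a)])
    print(round(a,2),np.round(np.array([p[1]+132,p[0]-7]),1))
E
```

```text
[-0.4491  0.1355  0.1619]
-0.3 [8.5 1. ]
-0.08 [17.9  7.3]
0.13 [25.1 11.3]
0.35 [31.4 14.5]
0.57 [39.  16.3]
0.78 [47.7 16.2]
1.0 [56.7 13.6]
1.22 [65.3  8.4]
1.43 [72.5  0.6]
1.65 [77.7 -7.6]
```

Call:
move_arm(
  plan=[
    {"delta_pos":[-0.449,0.1355,0.06],"turn":[0,0,0],"fingers":1},
    {"delta_pos":[-0.449,0.1355,0.06],"turn":[0,0,0],"fingers":1},
    {"delta_pos":[-0.449,0.1355,0.06],"turn":[0,0,0],"fingers":1},
    {"delta_pos":[-0.449,0.1355,0.06],"turn":[0,0,0],"fingers":1},
    {"delta_pos":[-0.449,0.1355,0.06],"turn":[0,0,0],"fingers":1},
    {"delta_pos":[-0.449,0.1355,0.06],"turn":[0,0,0],"fingers":1},
    {"delta_pos":[-0.449,0.1355,0.06],"turn":[0,0,0],"fingers":1},
    {"delta_pos":[-0.449,0.1355,0.06],"turn":[0,0,0],"fingers":1},
    {"delta_pos":[-0.449,0.1355,0.162],"turn":[0,0,0],"fingers":1},
    {"delta_pos":[-0.449,0.1355,0.162],"turn":[0,0,0],"fingers":1},
    {"delta_pos":[-0.449,0.1355,0.2],"turn":[0,0,0],"fingers":1},
    {"delta_pos":[-0.449,0.1355,0.207],"turn":[0,0,0],"fingers":1},
  ],
)

```text
clock: 2.85
position: [0.5433, -0.264, 0.0327]
ee_rot: [0.773, 0.634, -0.001, -0.002]
ft_force: [0.5, -0.4, 0.6]
grip_width: -0.001
grasp_force: 0.0
```

Run:
```python
from h import *
c=snap('top','t1');im=c['color'][:,:,::-1]
cv2.imwrite('pics/t1c.png',cv2.resize(im[140:260,300:460],(800,600),interpolation=cv2.INTER_CUBIC))
print(delta(jw(.007,-.132,.034)),get_obs()['position'])
```

```text
[ 0.0002  0.0011 -0.0003] [ 0.54379698 -0.26466141  0.03366739]
```

View pics/t1c.png

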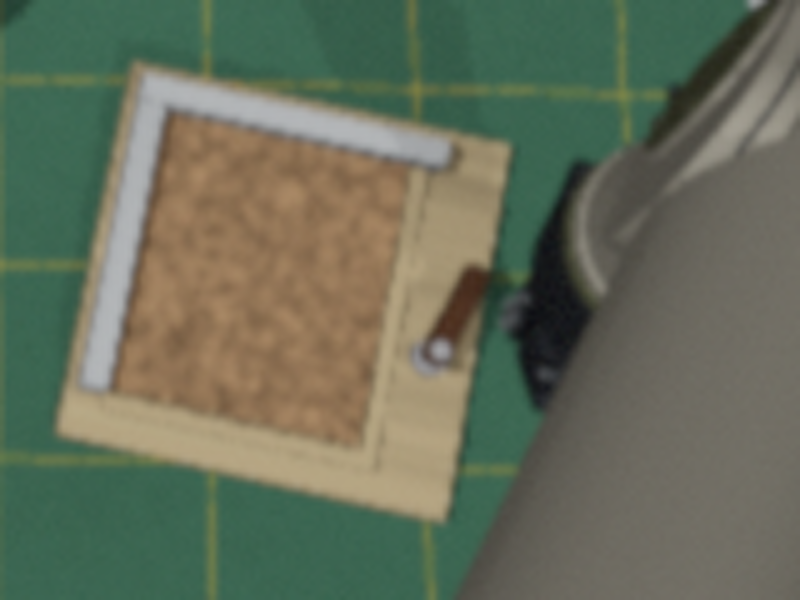

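The closed fingers, at (515,310), stand just outside the button arm, whose tip is at (478,275). Now I'll sweep the arm round.

Call:
move_arm(
  plan=[
    {"delta_pos":[0.0085,0.002,0],"turn":[0,0,0],"fingers":1},
    {"delta_pos":[0.018,0.008,0],"turn":[0,0,0],"fingers":1},
    {"delta_pos":[0.025,0.012,0],"turn":[0,0,0],"fingers":1},
    {"delta_pos":[0.032,0.015,0],"turn":[0,0,0],"fingers":1},
    {"delta_pos":[0.039,0.017,0],"turn":[0,0,0],"fingers":1},
    {"delta_pos":[0.048,0.017,0],"turn":[0,0,0],"fingers":1},
    {"delta_pos":[0.057,0.014,0],"turn":[0,0,0],"fingers":1},
    {"delta_pos":[0.065,0.009,0],"turn":[0,0,0],"fingers":1},
    {"delta_pos":[0.0725,0.001,0],"turn":[0,0,0],"fingers":1},
    {"delta_pos":[0.0755,-0.004,0],"turn":[0,0,0],"fingers":1},
    {"delta_pos":[0.077,-0.007,0],"turn":[0,0,0],"fingers":1},
    {"delta_pos":[0.077,-0.008,0],"turn":[0,0,0],"fingers":1},
  ],
)

```text
clock: 4.4
position: [0.5516, -0.1893, 0.0354]
ee_rot: [0.774, 0.633, 0.0, -0.0]
ft_force: [0.3, 1.2, 0.7]
grip_width: 0.006
grasp_force: 0.5
```

Run:
```python
from h import *
c=snap('scene','s1');im=c['color'][:,:,::-1]
cv2.imwrite('pics/s1c.png',cv2.resize(im[180:285,70:210],(800,600),interpolation=cv2.INTER_CUBIC))
p=get_obs()['position'];print(rot(TH).T@(p[:2]-T),p,get_obs()['ft_force'])
```

```text
[-0.00148584 -0.05690901] [ 0.55158778 -0.18936792  0.03536053] [ 0.64358552  0.71059809 -0.31822999]
```

View pics/s1c.png

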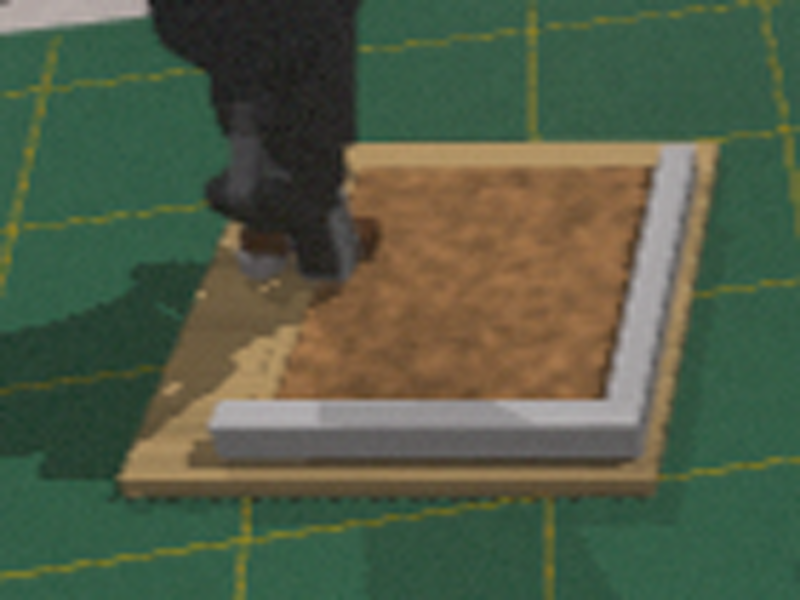

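The button arm now lies over the board with its tip at (370,240), but there is hardly any force, so it may not be at the stop. I'll push further.

Call:
move_arm(
  plan=[
    {"delta_pos":[0,-0.004,0],"turn":[0,0,0],"fingers":1},
    {"delta_pos":[0,-0.008,0],"turn":[0,0,0],"fingers":1},
    {"delta_pos":[0,-0.008,0],"turn":[0,0,0],"fingers":1},
  ],
)

```text
clock: 4.82
position: [0.5453, -0.1882, 0.0361]
ee_rot: [0.774, 0.633, 0.001, 0.001]
ft_force: [6.9, -1.2, 1.6]
grip_width: -0.003
grasp_force: 5.5
```

The 7 N reaction shows the button is at its stop. Next I back off and rise, then go to the house.

Run:
```python
from h import *
print(delta((.4609,.2929,.15)))
```

```text
[ 0.4546 -0.1782 -0.1146]
```

To row units: -0.098 rad / 1.5708 = -0.0624.

Call:
move_arm(
  plan=[
    {"delta_pos":[0,0.02,0],"turn":[0,0,0],"fingers":1},
    {"delta_pos":[0,0.02,-0.06],"turn":[0,0,0],"fingers":1},
    {"delta_pos":[0,0.02,-0.115],"turn":[0,0,0],"fingers":1},
    {"delta_pos":[0.4546,-0.178,-0.115],"turn":[0,0,-0.0624],"fingers":0},
    {"delta_pos":[0.4546,-0.178,-0.115],"turn":[0,0,-0.0624],"fingers":0},
    {"delta_pos":[0.4546,-0.178,-0.115],"turn":[0,0,-0.0624],"fingers":0},
    {"delta_pos":[0.4546,-0.178,-0.115],"turn":[0,0,-0.0624],"fingers":0},
    {"delta_pos":[0.4546,-0.178,-0.115],"turn":[0,0,-0.0624],"fingers":0},
    {"delta_pos":[0.4546,-0.178,-0.115],"turn":[0,0,-0.0624],"fingers":0},
    {"delta_pos":[0.4546,-0.178,-0.115],"turn":[0,0,-0.0624],"fingers":0},
    {"delta_pos":[0.4546,-0.178,-0.115],"turn":[0,0,-0.0624],"fingers":0},
    {"delta_pos":[0.4546,-0.178,-0.115],"turn":[0,0,-0.0624],"fingers":0},
  ],
)

```text
clock: 6.32
position: [0.4573, 0.2973, 0.1494]
ee_rot: [0.74, 0.673, -0.001, -0.001]
ft_force: [-0.4, -1.0, 0.4]
grip_width: 1.002
grasp_force: 0.0
```

Run:
```python
from h import *
print(delta((.4609,.2929,.026)),get_obs()['ee_rot'],get_obs()['grip_width'])
c=snap('top','t2');im=c['color'][:,:,::-1]
cv2.imwrite('pics/t2c.png',cv2.resize(im[145:250,305:410],(600,600),interpolation=cv2.INTER_CUBIC))
```

```text
[-0.004   0.0042  0.1234] [ 7.40008368e-01  6.72596921e-01 -8.03125144e-04 -5.93768337e-04] 1.001638302664721
```

View pics/t2c.png

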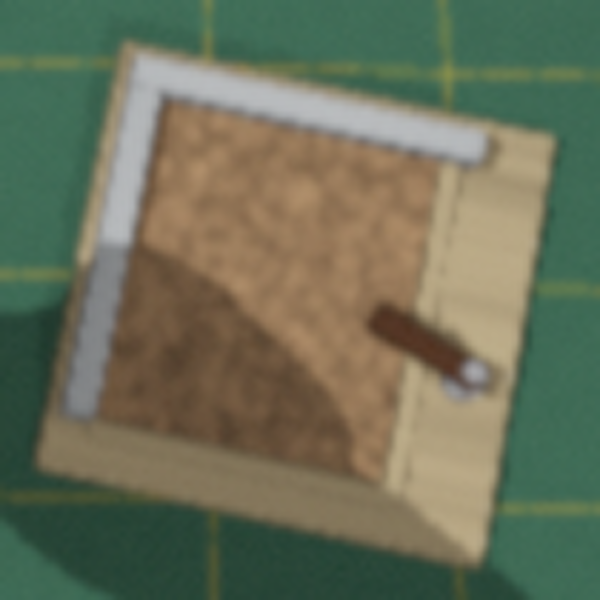

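Run:
```python
from h import *
c=dict(np.load('t2.npz'))
J=lambda u,v,z:rot(TH).T@(pt(c,305+(u+.5)/5.7143-.5,145+(v+.5)/5.7143-.5,z)[:2]-T)*1000
for p in [(378,318),(472,372),(462,385)]: print(J(*p,.0315))
print(J(472,372,.04),J(462,385,.011))
```

```text
[ -5.55937409 -45.99951969]
[-19.99150277 -90.47731134]
[-26.65883272 -87.17709147]
[-21.87644138 -88.35739196] [-22.23441497 -92.22964293]
```

Measured from the tip, the button is back at about 1.27 rad, which is too little. It probably rebounded or was dragged when I backed off fast. I'll redo it with a light push and a slow release, approaching from its +x side.

```bash
cat >> h.py <<'E'
def button(c):
    "button angle from dark brown pixels in the top picture"
    hsv=cv2.cvtColor(c['color'],cv2.COLOR_RGB2HSV);g=np.array([jw(x,y,.0315) for x in np.arange(-.04,.045,.001) for y in np.arange(-.125,-.03,.001)])
    P=g@c['R'].T+c['t'];u=(P[:,0]/P[:,2]*c['fx']+c['cx']).round().astype(int);v=(P[:,1]/P[:,2]*c['fy']+c['cy']).round().astype(int)
    col=hsv[v,u].astype(int);m=(col[:,2]<95)&(col[:,1]>110)&((col[:,0]<14)|(col[:,0]>170))
    L=(g[m,:2]-T)@rot(TH)-[-.02,-.092];r=np.linalg.norm(L,axis=1);L=L[(r>.02)&(r<.053)]
    return m.sum(),np.arctan2(L[:,1].mean(),L[:,0].mean())
E
python3 - <<'E'
from h import *
for f in ('top0','t2'): print(button(dict(np.load(f+'.npz'))))
a=delta(jw(.02,-.056,.15));b=delta(jw(.02,-.056,.034));e=delta(jw(-.002,-.056,.034));print(a,b,e)
E
```

```text
(np.int64(394), np.float64(-0.24897374990289164))
(np.int64(453), np.float64(1.2790131329909724))
[-0.4733  0.1618 -0.    ] [-0.4731  0.162   0.116 ] [-0.4709  0.1401  0.116 ]
```

To row units: 0.098 rad / 1.5708 = 0.0624.

Call:
move_arm(
  plan=[
    {"delta_pos":[-0.4735,0.166,0],"turn":[0,0,0.0624],"fingers":1},
    {"delta_pos":[-0.4735,0.166,0],"turn":[0,0,0.0624],"fingers":1},
    {"delta_pos":[-0.4735,0.166,0],"turn":[0,0,0.0624],"fingers":1},
    {"delta_pos":[-0.4735,0.166,0],"turn":[0,0,0.0624],"fingers":1},
    {"delta_pos":[-0.4735,0.166,0],"turn":[0,0,0.0624],"fingers":1},
    {"delta_pos":[-0.4735,0.166,0],"turn":[0,0,0.0624],"fingers":1},
    {"delta_pos":[-0.4735,0.166,0],"turn":[0,0,0.0624],"fingers":1},
    {"delta_pos":[-0.4735,0.166,0],"turn":[0,0,0.0624],"fingers":1},
    {"delta_pos":[-0.4735,0.166,0],"turn":[0,0,0.0624],"fingers":1},
    {"delta_pos":[-0.4735,0.166,0.06],"turn":[0,0,0.0624],"fingers":1},
    {"delta_pos":[-0.4735,0.166,0.106],"turn":[0,0,0.0624],"fingers":1},
    {"delta_pos":[-0.4735,0.166,0.116],"turn":[0,0,0.0624],"fingers":1},
  ],
)

```text
clock: 7.88
position: [0.5736, -0.1951, 0.0316]
ee_rot: [0.775, 0.632, -0.002, -0.002]
ft_force: [-0.1, 0.4, 0.7]
grip_width: 0.002
grasp_force: 0.0
```

Run:
```python
from h import *
print(delta(jw(-.002,-.056,.034)),get_obs()['ft_force'],get_obs()['position'])
```

```text
[ 0.0021 -0.0233 -0.0023] [-0.06971317  0.40293819  0.73488376] [ 0.57363478 -0.19507299  0.03157735]
```

Now I push slowly to -0.023 and a bit beyond, then read the force.

Call:
move_arm(
  plan=[
    {"delta_pos":[0.001,-0.006,-0.002],"turn":[0,0,0],"fingers":1},
    {"delta_pos":[0.001,-0.012,-0.002],"turn":[0,0,0],"fingers":1},
    {"delta_pos":[0.001,-0.016,-0.002],"turn":[0,0,0],"fingers":1},
    {"delta_pos":[0.001,-0.02,-0.002],"turn":[0,0,0],"fingers":1},
    {"delta_pos":[0.001,-0.023,-0.002],"turn":[0,0,0],"fingers":1},
    {"delta_pos":[0.001,-0.026,-0.002],"turn":[0,0,0],"fingers":1},
    {"delta_pos":[0.001,-0.026,-0.002],"turn":[0,0,0],"fingers":1},
  ],
)

```text
clock: 8.75
position: [0.5509, -0.1889, 0.0362]
ee_rot: [0.775, 0.633, -0.0, -0.0]
ft_force: [-0.4, -0.8, -0.9]
grip_width: -0.003
grasp_force: 0.2
```

Call:
move_arm(
  plan=[
    {"delta_pos":[0,-0.002,0],"turn":[0,0,0],"fingers":1},
    {"delta_pos":[0,-0.003,0],"turn":[0,0,0],"fingers":1},
    {"delta_pos":[0,-0.003,0],"turn":[0,0,0],"fingers":1},
  ],
)

```text
clock: 9.12
position: [0.5482, -0.1882, 0.0362]
ee_rot: [0.774, 0.633, -0.0, -0.0]
ft_force: [0.7, 0.3, 0.1]
grip_width: -0.002
grasp_force: 0.1
```

Run:
```python
from h import *
c=snap('scene','s2');im=c['color'][:,:,::-1]
cv2.imwrite('pics/s2c.png',cv2.resize(im[195:255,90:170],(800,600),interpolation=cv2.INTER_CUBIC))
for p in ((-20,-92),(-20,-42)):
    P=c['R']@jw(p[0]/1e3,p[1]/1e3,.0315)+c['t'];print((P[0]/P[2]*c['fx']+c['cx']-90)*10,(P[1]/P[2]*c['fy']+c['cy']-195)*10)
```

```text
238.13112744764766 245.80787187556837
452.553571486971 245.10322065195083
```

View pics/s2c.png

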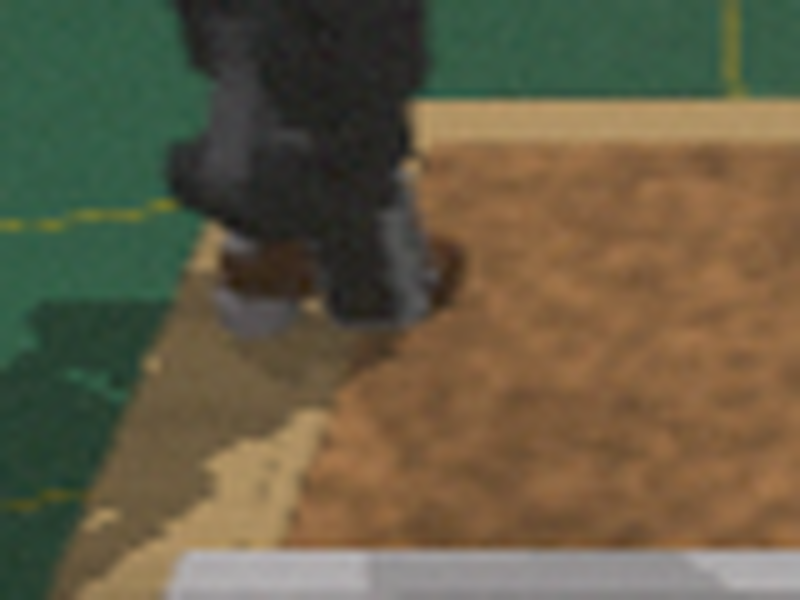

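The button arm runs level from (225,265) to its tip at (460,260), nearly parallel to jig y, so it is close to 1.5 rad. I'll nudge a little further to the stop, then release slowly and check.

Call:
move_arm(
  plan=[
    {"delta_pos":[0,-0.002,0],"turn":[0,0,0],"fingers":1},
    {"delta_pos":[0,-0.003,0],"turn":[0,0,0],"fingers":1},
    {"delta_pos":[0,-0.003,0],"turn":[0,0,0],"fingers":1},
    {"delta_pos":[0,-0.001,0],"turn":[0,0,0],"fingers":1},
    {"delta_pos":[0,0.001,0],"turn":[0,0,0],"fingers":1},
    {"delta_pos":[0,0.005,0],"turn":[0,0,0],"fingers":1},
    {"delta_pos":[0,0.012,0],"turn":[0,0,0],"fingers":1},
    {"delta_pos":[0,0.022,0],"turn":[0,0,0],"fingers":1},
    {"delta_pos":[0,0.03,-0.03],"turn":[0,0,0],"fingers":1},
    {"delta_pos":[0,0.03,-0.09],"turn":[0,0,0],"fingers":1},
    {"delta_pos":[0.05,0.03,-0.115],"turn":[0,0,0],"fingers":1},
    {"delta_pos":[0.11,0.03,-0.115],"turn":[0,0,0],"fingers":1},
  ],
)

```text
clock: 10.68
position: [0.6016, -0.0868, 0.1542]
ee_rot: [0.775, 0.631, 0.002, 0.002]
ft_force: [1.0, 0.7, -0.3]
grip_width: 0.0
grasp_force: 0.0
```

Run:
```python
from h import *
print(button(camera('top')),get_obs()['position'],delta((.4609,.2929,.15)))
```

```text
(np.int64(0), np.float64(nan)) [ 0.60306243 -0.07489893  0.15223731] [ 0.3338 -0.2099  0.0036]h.py:27: RuntimeWarning: Mean of empty slice.
  return m.sum(),np.arctan2(L[:,1].mean(),L[:,0].mean())
  ret = ret.dtype.type(ret / rcount)
```

To row units: -0.098 rad / 1.5708 = -0.0624.

Call:
move_arm(
  plan=[
    {"delta_pos":[0.334,-0.21,0],"turn":[0,0,-0.0624],"fingers":0},
    {"delta_pos":[0.334,-0.21,0],"turn":[0,0,-0.0624],"fingers":0},
    {"delta_pos":[0.334,-0.21,0],"turn":[0,0,-0.0624],"fingers":0},
    {"delta_pos":[0.334,-0.21,0],"turn":[0,0,-0.0624],"fingers":0},
    {"delta_pos":[0.334,-0.21,0],"turn":[0,0,-0.0624],"fingers":0},
    {"delta_pos":[0.334,-0.21,0],"turn":[0,0,-0.0624],"fingers":0},
    {"delta_pos":[0.334,-0.21,0],"turn":[0,0,-0.0624],"fingers":0},
    {"delta_pos":[0.334,-0.21,0],"turn":[0,0,-0.0624],"fingers":0},
    {"delta_pos":[0.334,-0.21,0],"turn":[0,0,-0.0624],"fingers":0},
  ],
)

```text
clock: 11.85
position: [0.4617, 0.2808, 0.1513]
ee_rot: [0.743, 0.669, -0.0, 0.0]
ft_force: [0.3, 0.1, -0.5]
grip_width: 0.999
grasp_force: 0.0
```

Run:
```python
from h import *
print(button(camera('top')),get_obs()['position'],get_obs()['ee_rot'],delta((.4609,.2929,.026)))
```

```text
(np.int64(443), np.float64(1.5996860332843181)) [0.46175838 0.28067233 0.15133505] [ 7.43624396e-01  6.68597538e-01 -5.95005076e-05  2.95782696e-04] [ 0.0121 -0.0022  0.1253]
```

The button now measures 1.60 rad, so it is at the stop. Next I grasp the house.

To row units: -0.005 rad / 1.5708 = -0.0032.

Call:
move_arm(
  plan=[
    {"delta_pos":[0.012,-0.002,0.03],"turn":[0,0,-0.0032],"fingers":0},
    {"delta_pos":[0.012,-0.002,0.07],"turn":[0,0,-0.0032],"fingers":0},
    {"delta_pos":[0.012,-0.002,0.11],"turn":[0,0,-0.0032],"fingers":0},
    {"delta_pos":[0.012,-0.002,0.125],"turn":[0,0,-0.0032],"fingers":0},
    {"delta_pos":[0.012,-0.002,0.125],"turn":[0,0,-0.0032],"fingers":0},
    {"delta_pos":[0.012,-0.002,0.125],"turn":[0,0,-0.0032],"fingers":1},
    {"delta_pos":[0.012,-0.002,0.125],"turn":[0,0,-0.0032],"fingers":1},
    {"delta_pos":[0.012,-0.002,0.125],"turn":[0,0,-0.0032],"fingers":1},
    {"delta_pos":[0.012,-0.002,0.125],"turn":[0,0,-0.0032],"fingers":1},
    {"delta_pos":[0.012,-0.002,0.125],"turn":[0,0,-0.0032],"fingers":1},
  ],
  force=40,
)

```text
clock: 13.15
position: [0.4606, 0.2954, 0.0277]
ee_rot: [0.741, 0.672, 0.001, -0.0]
ft_force: [-0.0, -0.9, 7.2]
grip_width: 0.51
grasp_force: 40.8
```

Run:
```python
from h import *
o=get_obs();print(o['position'],o['ee_rot'],delta((.4609,.2929,.026)),o['grip_width']*85)
```

```text
[0.46055283 0.29542491 0.02768492] [ 7.40905107e-01  6.71608868e-01  1.06839658e-03 -9.78893852e-05] [-0.0025  0.0006  0.0017] 43.34615576099895
```

Run:
```python
from h import *
print(delta(jw(.042,.0215,.18)))
```

```text
[-0.3998  0.1896 -0.1528]
```

Call:
move_arm(
  plan=[
    {"delta_pos":[0,0,-0.03],"turn":[0,0,0],"fingers":1},
    {"delta_pos":[0,0,-0.08],"turn":[0,0,0],"fingers":1},
    {"delta_pos":[0,0,-0.13],"turn":[0,0,0],"fingers":1},
    {"delta_pos":[0,0,-0.15],"turn":[0,0,0],"fingers":1},
    {"delta_pos":[0,0,-0.15],"turn":[0,0,0],"fingers":1},
  ],
)

```text
clock: 13.78
position: [0.4605, 0.2955, 0.1781]
ee_rot: [0.741, 0.672, 0.002, -0.0]
ft_force: [0.5, -0.3, -2.3]
grip_width: 0.514
grasp_force: 41.4
```

To row units: 0.103 rad / 1.5708 = 0.0656.

Call:
move_arm(
  plan=[
    {"delta_pos":[-0.05,0.024,0],"turn":[0,0,0.0127],"fingers":1},
    {"delta_pos":[-0.1,0.047,0],"turn":[0,0,0.0255],"fingers":1},
    {"delta_pos":[-0.15,0.071,0],"turn":[0,0,0.0382],"fingers":1},
    {"delta_pos":[-0.2,0.095,0],"turn":[0,0,0.0509],"fingers":1},
    {"delta_pos":[-0.25,0.119,0],"turn":[0,0,0.0637],"fingers":1},
    {"delta_pos":[-0.3,0.142,0],"turn":[0,0,0.0656],"fingers":1},
    {"delta_pos":[-0.35,0.166,0],"turn":[0,0,0.0656],"fingers":1},
    {"delta_pos":[-0.4,0.19,0],"turn":[0,0,0.0656],"fingers":1},
    {"delta_pos":[-0.4,0.19,0],"turn":[0,0,0.0656],"fingers":1},
    {"delta_pos":[-0.4,0.19,0],"turn":[0,0,0.0656],"fingers":1},
  ],
)

```text
clock: 15.02
position: [0.6091, -0.1214, 0.1748]
ee_rot: [0.775, 0.633, -0.001, -0.001]
ft_force: [0.5, 0.8, -2.1]
grip_width: 0.504
grasp_force: 41.4
```

Run:
```python
from h import *
o=get_obs();print(o['position'],o['ee_rot'],delta(jw(.042,.0215,.046)),rot(TH).T@(o['position'][:2]-T),np.arctan2(o['ee_rot'][0],o['ee_rot'][1])*2)
c=camera('scene');im=c['color'][:,:,::-1]
cv2.imwrite('pics/s3c.png',cv2.resize(im[120:285,60:280],(800,600),interpolation=cv2.INTER_CUBIC))
```

```text
[ 0.60913943 -0.12137496  0.17477619] [ 7.74554623e-01  6.32506008e-01 -7.51116750e-04 -8.48920689e-04] [0.0003 0.001  0.1288] [0.04134021 0.02120094] 1.772022865294946
```

View pics/s3c.png

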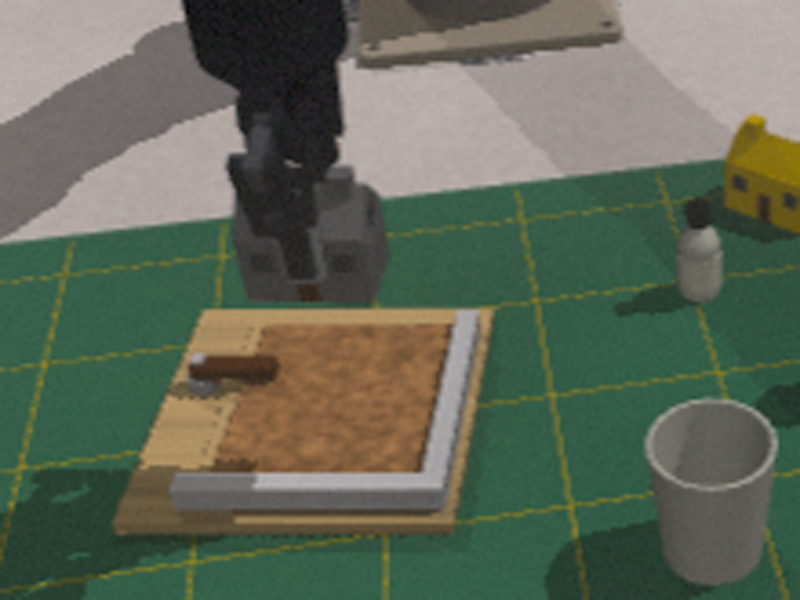

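The button is fully over the board, and the house is held level with its fingertips above the fence height. I'll lower it inside the corner.

Call:
move_arm(
  plan=[
    {"delta_pos":[0,0.001,0.04],"turn":[0,0,0],"fingers":1},
    {"delta_pos":[0,0.001,0.08],"turn":[0,0,0],"fingers":1},
    {"delta_pos":[0,0.001,0.11],"turn":[0,0,0],"fingers":1},
    {"delta_pos":[0,0.001,0.122],"turn":[0,0,0],"fingers":1},
    {"delta_pos":[0,0.001,0.124],"turn":[0,0,0],"fingers":1},
    {"delta_pos":[0,0.001,0.124],"turn":[0,0,0],"fingers":1},
  ],
  force=60,
)

```text
clock: 15.82
position: [0.6115, -0.1218, 0.0534]
ee_rot: [0.774, 0.633, 0.001, 0.0]
ft_force: [0.4, -0.4, -0.6]
grip_width: 0.508
grasp_force: 66.9
```

Call:
move_arm(
  plan=[
    {"delta_pos":[0,0,0.002],"turn":[0,0,0],"fingers":1},
    {"delta_pos":[0,0,0.003],"turn":[0,0,0],"fingers":1},
    {"delta_pos":[0,0,0.003],"turn":[0,0,0],"fingers":1},
  ],
)

```text
clock: 16.2
position: [0.6108, -0.1219, 0.0494]
ee_rot: [0.774, 0.633, 0.0, -0.0]
ft_force: [0.1, -1.5, -0.4]
grip_width: 0.503
grasp_force: 66.9
```

Call:
move_arm(
  plan=[
    {"delta_pos":[0,0,0.001],"turn":[0,0,0],"fingers":1},
    {"delta_pos":[0,0,0.002],"turn":[0,0,0],"fingers":1},
    {"delta_pos":[0,0,0.002],"turn":[0,0,0],"fingers":1},
  ],
)

```text
clock: 16.58
position: [0.6107, -0.1219, 0.0472]
ee_rot: [0.774, 0.633, -0.0, -0.0]
ft_force: [-0.1, -1.0, -0.8]
grip_width: 0.501
grasp_force: 66.9
```

Call:
move_arm(
  plan=[
    {"delta_pos":[0,0,0.001],"turn":[0,0,0],"fingers":1},
    {"delta_pos":[0,0,0.002],"turn":[0,0,0],"fingers":1},
    {"delta_pos":[0,0,0.002],"turn":[0,0,0],"fingers":1},
  ],
)

```text
clock: 16.95
position: [0.6108, -0.122, 0.0459]
ee_rot: [0.775, 0.633, 0.0, -0.0]
ft_force: [-3.7, 0.6, 5.9]
grip_width: 0.504
grasp_force: 67.7
```

The house touches the board at about 6 N. I'll ease off slightly and push +x to the far fence.

Call:
move_arm(
  plan=[
    {"delta_pos":[0,0.003,-0.001],"turn":[0,0,0],"fingers":1},
    {"delta_pos":[0,0.006,-0.001],"turn":[0,0,0],"fingers":1},
    {"delta_pos":[0,0.009,-0.001],"turn":[0,0,0],"fingers":1},
    {"delta_pos":[0,0.011,-0.001],"turn":[0,0,0],"fingers":1},
    {"delta_pos":[0,0.012,-0.001],"turn":[0,0,0],"fingers":1},
    {"delta_pos":[0,0.012,-0.001],"turn":[0,0,0],"fingers":1},
  ],
)

```text
clock: 17.7
position: [0.6203, -0.124, 0.046]
ee_rot: [0.774, 0.633, -0.001, -0.002]
ft_force: [-11.6, 2.9, 10.1]
grip_width: 0.499
grasp_force: 68.2
```

Call:
move_arm(
  plan=[
    {"delta_pos":[0.003,0.001,0],"turn":[0,0,0],"fingers":1},
    {"delta_pos":[0.006,0.001,0],"turn":[0,0,0],"fingers":1},
    {"delta_pos":[0.008,0.001,0],"turn":[0,0,0],"fingers":1},
    {"delta_pos":[0.009,0.001,0],"turn":[0,0,0],"fingers":1},
    {"delta_pos":[0.009,0.001,0],"turn":[0,0,0],"fingers":1},
  ],
)

```text
clock: 18.32
position: [0.6206, -0.1225, 0.0462]
ee_rot: [0.776, 0.63, -0.005, -0.0]
ft_force: [-20.5, -13.9, 13.8]
grip_width: 0.504
grasp_force: 68.6
```

Run:
```python
from h import *
o=get_obs();print(rot(TH).T@(o['position'][:2]-T),rot(TH).T@o['ft_force'][:2],o['ft_force'][2],o['torque'])
```

```text
[0.05274388 0.02241811] [-17.29206769 -17.7202893 ] 13.847712274426524 [-3.03371594  4.57641952  0.18348134]
```

The y push is mostly friction, because the house is still about 10 mm short of the side fence. I'll relieve x and z, slide in y, then press.

Call:
move_arm(
  plan=[
    {"delta_pos":[0,-0.005,-0.003],"turn":[0,0,0],"fingers":1},
    {"delta_pos":[0,-0.006,-0.003],"turn":[0,0,0],"fingers":1},
    {"delta_pos":[0,-0.006,-0.003],"turn":[0,0,0],"fingers":1},
  ],
)

```text
clock: 18.7
position: [0.6198, -0.1138, 0.0492]
ee_rot: [0.774, 0.633, 0.0, -0.0]
ft_force: [-0.2, -0.4, -1.6]
grip_width: 0.501
grasp_force: 66.9
```

```bash
cat >> h.py <<'E'
def st():
    o=get_obs();print(np.round(rot(TH).T@(o['position'][:2]-T)*1e3,1),'z',round(o['position'][2],4),'F',np.round(rot(TH).T@o['ft_force'][:2],1),np.round(o['ft_force'][2],1),'rot',np.round(Ro.from_matrix(Ro.from_euler('z',TH).as_matrix().T@Ro.from_quat(o['ee_rot']).as_matrix()@np.array([[0,1,0],[1,0,0],[0,0,-1]])).as_rotvec(),4),o['clock'])
E
python3 -c "
from h import *
st()"
```

```text
[50.3 30.8] z 0.0492 F [-0.2 -0.4] -1.6 rot [ 0.0006 -0.0003  0.0009] 18.7
```

Call:
move_arm(
  plan=[
    {"delta_pos":[0,0,0.002],"turn":[0,0,0],"fingers":1},
    {"delta_pos":[0.002,0,0.0025],"turn":[0,0,0],"fingers":1},
    {"delta_pos":[0.004,0,0.0025],"turn":[0,0,0],"fingers":1},
    {"delta_pos":[0.005,0,0.0025],"turn":[0,0,0],"fingers":1},
    {"delta_pos":[0.005,0,0.0025],"turn":[0,0,0],"fingers":1},
  ],
)

```text
clock: 19.32
position: [0.6198, -0.1119, 0.0467]
ee_rot: [0.775, 0.632, -0.001, 0.001]
ft_force: [-1.1, -5.7, -1.3]
grip_width: 0.504
grasp_force: 66.7
```

```bash
python3 -c "
from h import *
st()"
```

```text
[49.9 32.6] z 0.0467 F [ 0.1 -5.8] -1.3 rot [-0.0028  0.0001 -0.0016] 19.325
```

Side fence contact is clean at 5.8 N with no load in z. Now the far fence.

Call:
move_arm(
  plan=[
    {"delta_pos":[0,0.002,0],"turn":[0,0,0],"fingers":1},
    {"delta_pos":[0.001,0.004,0],"turn":[0,0,0],"fingers":1},
    {"delta_pos":[0.002,0.006,0],"turn":[0,0,0],"fingers":1},
    {"delta_pos":[0.002,0.006,0],"turn":[0,0,0],"fingers":1},
    {"delta_pos":[0.002,0.006,0],"turn":[0,0,0],"fingers":1},
  ],
)

```text
clock: 19.95
position: [0.6226, -0.1125, 0.0462]
ee_rot: [0.775, 0.632, -0.004, -0.001]
ft_force: [-17.1, -8.6, 7.7]
grip_width: 0.499
grasp_force: 67.6
```

```bash
python3 -c "
from h import *
st()"
```

```text
[52.8 32.6] z 0.0462 F [-15.1 -11.9] 7.7 rot [-0.0042  0.0071 -0.0026] 19.95
```

Run:
```python
from h import *
c=camera('scene');im=c['color'][:,:,::-1]
cv2.imwrite('pics/s4c.png',cv2.resize(im[170:285,80:233],(800,600),interpolation=cv2.INTER_CUBIC));st()
```

```text
[52.8 32.6] z 0.0462 F [-15.2 -11.1] 9.3 rot [-0.0042  0.007  -0.0026] 20.0
```

View pics/s4c.png

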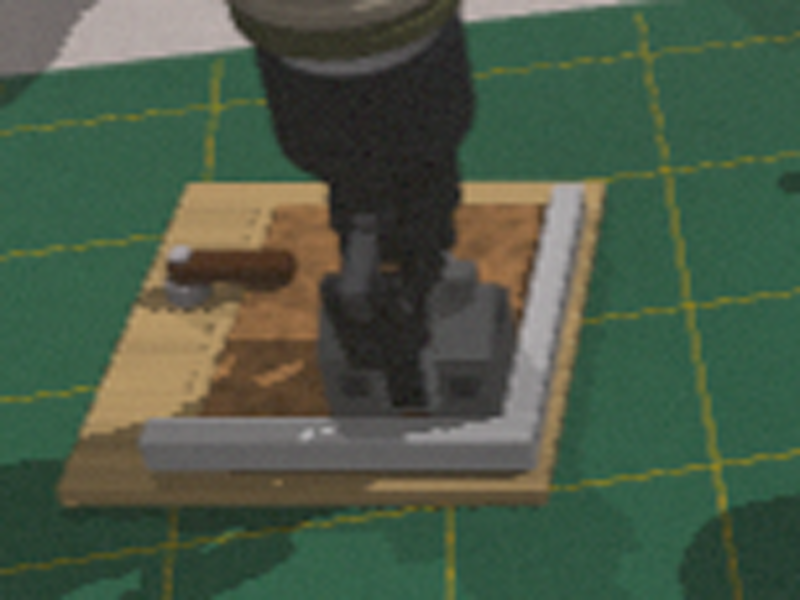

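The house stands in the corner, its front wall behind the far fence at (415,415) and its gable against the side fence at (510,400). The button is over the board, with its tip at (290,268). The forces are steady, so I'm handing in.

```bash
python3 -c "
from h import *
print(hand_in())"
```

```text
the job is handed in; nothing more can be done
None
```

I handed the job in at about 20 s: the turnbutton was at its stop over the board (about 1.6 rad), and the grey house was still gripped in the corner, with about 15 N toward the far fence and 11 N toward the side fence; the hand-in gave no verdict.

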